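Tip the cookie box onto its back and push it up to the stop bar

TASK

The cookie box with the clear window is standing on its long edge. Push it over so that it lies on its back with the window facing up, then push it along the bench until the edge that was its top sits flush along the aluminium stop bar, its whole width on the bar. Only push: never pick the box up, and leave everything else where it is.

Things in the scene. Friction and masses are not known exactly. Their poses are not given: they have to be found in the camera images.
- box: White card cookie box, 70 deep (x) x 190 wide (y) x 140 mm tall (z), 0.25-0.5 kg, rigid, bench friction 0.45-0.75. Its clear window, cookies behind it, fills the +x face; no other box has one. Starts standing, z up, window facing roughly away from the robot. Origin: centre of the 70 x 190 mm face it stands on; once tipped, the middle of the upright face farthest from the stop bar, 35 mm high.
- box_mid (a point): Centre of the box and near enough its centre of mass: 70 mm above the bench while it stands, 35 mm when it lies on its back. Pushed high up towards its own -x, the box tips about its lower edge, balances at about 27 degrees, then drops onto its back: 70 mm high, its x up, its z pointing roughly at the stop bar.
- box_top_l (a point): Middle (in depth) of the +y end of the box's 70 x 190 mm top face: at x 0, y +95, z 140 mm in the box's frame.
- box_top_r (a point): The same at the -y end: at x 0, y -95, z 140 mm in the box's frame.
- stop: Straight aluminium stop bar fixed to the bench between robot and box, 25 mm thick, 440 mm long (its y, ends at +/-220 mm), 35 mm high. Origin: at bench height, middle of the long face that looks away from the robot towards the box; x points out of that face, z up. Two small clamp feet with black knobs sit behind it.
- carton: Bystander: plain brown card carton without a window, 60 x 90 x 110 mm, standing to the left of the stop bar's working area; origin centre of underside.
- jar: Bystander: jar with a steel lid, 68 mm diameter, 100 mm tall, right of the working area; origin centre of underside.
- tape: Bystander: empty grey tape roll core, 100 mm diameter, 24 mm high, lying flat beyond the box; origin centre of underside.
- spatula: Bystander: spatula lying on the bench beyond the box, under 40 mm high; origin under its middle.
- cup: Bystander: open steel cup, 76 mm diameter, 85 mm tall, at the left; origin centre of underside.
- shaker: Bystander: clear shaker bottle with a steel cap, 60 mm diameter, 130 mm tall, at the right; origin centre of underside.
- bowl: Bystander: steel bowl, 120 mm diameter, 50 mm high, at the left end of the stop bar; origin centre of underside.
Mind the look-alikes: they are no part of the job. There is more than one size of the box; the one meant has the size given above.

How it is judged:
By the outcome, as a careful person would: the job done as asked, in the order asked, and still so for the second after the job is handed in, with the robot touching nothing.
It also fails if it takes over 48 s, if anything falls off the work surface, if the arm or the gripper's body presses on something with over 40 N, if the wrist force passes 120 N, or if a joint passes its speed limit or range.

ROBOT

A 6-joint arm with a two-finger parallel gripper is mounted at the origin on the work surface. World frame = base frame: x ahead of the robot, y to its left, z up, the work surface at z = 0. Lengths are in m, angles in rad, forces in N, time in s.
With the tool pointing down it reaches from about 0.25 to 0.85 m from the base axis. Payload 12.5 kg.
Tool frame: the origin (TCP) lies on the mounting face of the last link; the fingertips stand 186 mm ahead of it and the grasp point (between the pads) lies 167 mm ahead of it (arm.tcp_to_tips is the distance from the TCP to the fingertips, in m); z points along the fingers, y is the line along which they close (so a half turn about z gives the same grasp; the last joint's range is limited). The gripper opens to 93 mm and grips with 3 to 60 N. Pads are 15 mm wide; open, the fingers measure 128 mm over their backs; the gripper's body (75 mm by 188 mm) begins 65 mm behind the grasp point.
Start: joints at [1.25, 0.351, 1.652, -0, 1.139, -0.085], TCP at [0.128, 0.535, 0.405] pointing down, gripper open.
Joint ranges: [-2.75, 2.75], [-0.79, 2.1], [0.01, 2.65], [-1.57, 4.71], [0.07, 3.14], [-2.87, 2.87]. Speed limits (rad/s): [2.22, 2.22, 2.79, 3.14, 3.14, 3.14].

INTERFACE

Orientations are given as a rotation vector (axis times angle).
In Python, from cell import arm gives the robot as it stands. The module is installed in compiled form; this text tells all that it offers.
- The arm moves only by the shell command python3 -m crank 'ROWS'. ROWS is JSON, a list of rows, each a list of 7 numbers: the shift along the tool's x, y, z in mm, then the turn, a rotation vector about the tool's x, y, z in rad, then the finger opening in mm, from 0 to 93. In form: [[dx, dy, dz, wx, wy, wz, grip], ...]. A call has 1 to 8 rows; each row shifts and turns the commanded pose from where the row before left it, along the tool's axes as they then stand; what a row does not reach is not made up. A row lasts 1/8 s, in which the tool goes at most 62.5 mm and 10.7 degrees, less where a joint would pass 70% of its speed; a pose out of reach is approached as far as the arm can. A call with a gripper value outside its range is refused whole. The fingers move at their own pace and stop on an object; the grip force is fixed at half the most. Time passes only in rows, so rows that do not move let the fingers close. It gives the time, the measured TCP pose, the force, the opening and the grip force at its end, in the units of the state.
- arm.get_state(): the state, without advancing time (a new reading comes with each control period).
- arm.grab_frame(name): name is "scene" or "top" or "wrist"; returns a dict with "frame" (384x512x3 uint8, red, green, blue), "intrinsics" (3x3 intrinsics, pixels), "dist_coeffs" ([k1, k2, p1, p2, k3] as OpenCV has them; the pictures are not rectified), "rvec" (rotation vector, rad) and "tvec" (3), from world to camera coordinates, as OpenCV has them; the wrist camera has in their place "mount" (4x4, takes a point from camera to tool coordinates, whose origin is the TCP and whose axes are the flange's). Camera axes: x right, y down, z forward; pixel columns grow to the right and rows downward; lengths in m; the calibration is good to about 2 mm. A picture is of the moment at which its call begins: read the wrist's pose just before it. There is no depth.
- arm.sign_off(): hands the job in; it is judged then, once.
The state is a dict: "clock": time; "joint_positions": joint angles; "joint_vel": joint speeds; "effort": joint torques, N m; "eef_pos": TCP position; "eef_rot": TCP orientation; "contact_force": force on the tool from outside, world axes, zero at the start; "wrist_torque": the same for the moment, N m; "opening": finger opening in m; "gripper_force": force on a finger pad.
Only numpy, scipy, OpenCV 4.12 (cv2) and the standard library are available. Lean on these libraries where they do the work, as an engineer would, in place of code of your own. Each camera call takes 0.05 s, during which the arm holds its last target. There are 200 camera calls.

## Working session

There is one attempt and no reset: what is moved stays moved. The work goes in short steps, Python scripts to look and compute and a shell command to move; the robot and the scene stay as the last step left them, time stands still between calls to the robot, and variables do not carry over. Pictures are saved under pics/ and viewed, at most 10 in all, crops included, and the job is handed in when it is done.

```bash
mkdir -p pics
cat > h.py <<'E'
import numpy as np, cv2
from cell import arm
def grab(n,fn=None):
    f=arm.grab_frame(n)
    if fn: cv2.imwrite('pics/'+fn,f['frame'][:,:,::-1])
    return f
def ray(f,px,z):
    K=np.array(f['intrinsics']);d=np.array(f['dist_coeffs'])
    u=cv2.undistortPoints(np.array(px,float).reshape(-1,1,2),K,d).reshape(-1,2)
    R=cv2.Rodrigues(np.array(f['rvec'],float))[0];t=np.array(f['tvec'],float).ravel()
    c=-R.T@t
    D=np.c_[u,np.ones(len(u))]@R
    return c+D*((np.broadcast_to(z,len(u))-c[2])/D[:,2])[:,None]
def proj(f,P):
    return cv2.projectPoints(np.array(P,float).reshape(-1,1,3),np.array(f['rvec'],float),np.array(f['tvec'],float),np.array(f['intrinsics']),np.array(f['dist_coeffs']))[0].reshape(-1,2)
E
python3 - <<'E'
from h import *
a=grab('scene','s0.png');b=grab('top','t0.png')
for f in(a,b):
    R=cv2.Rodrigues(np.array(f['rvec'],float))[0];print(-R.T@np.array(f['tvec']).ravel(), R[2])
s=arm.get_state();print(s['eef_pos'],s['eef_rot'],s['clock'])
E
```

```text
[ 0.97214027 -0.47259347  1.02074719] [-0.37398459  0.4220359  -0.82584577]
[ 0.40478596 -0.02508575  1.38293192] [ 0.11471478  0.0037447  -0.99339141]
[0.12843604 0.53466924 0.40426697] [-3.69517960e-01 -3.11958455e+00  1.58154799e-03] 0.1
```

View pics/s0.png

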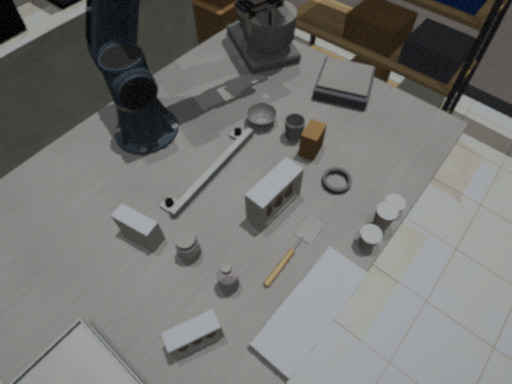

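View pics/t0.png

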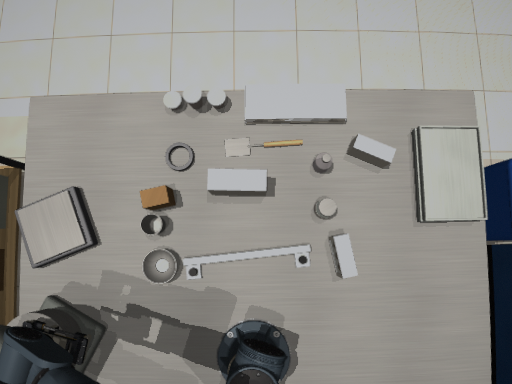

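The scene view shows the target box at about (275,192), with its cookie window facing +x. The top view shows its top face at about (238,180) and the bar from (185,262) to (311,249). I'll measure both next.

Run:
```python
from h import *
b=grab('top');im=b['frame']
c=im[150:285,150:330][:,:,::-1]
cv2.imwrite('pics/t1.png',cv2.resize(c,None,fx=4.4,fy=4.4,interpolation=cv2.INTER_CUBIC))
g=im.min(2)
print(g[180,230:245],g[205,230:245])
for th in (150,165,180,195):
  m=(g>th).astype(np.uint8)
  n,l,st,ce=cv2.connectedComponentsWithStats(m)
  for nm,pt,z in(('box',(180,238),.14),('bar',(255,250),.035)):
    w=l[pt[0]-6:pt[0]+7,pt[1]-3:pt[1]+4];w=w[w>0]
    if len(w)==0: continue
    k=np.bincount(w).argmax()
    ys,xs=np.where(l==k);P=ray(b,np.c_[xs,ys],z)[:,:2]
    r=cv2.minAreaRect((P*1000).astype(np.float32));print(th,nm,len(xs),r,cv2.boxPoints(r).round().tolist())
```

```text
[183 183 183 183 183 182 183 183 183 183 183 183 183 183 183] [146 147 147 148 147 147 147 147 147 147 148 148 147 147 147]
150 box 1301 ((595.3250122070312, 46.51506423950195), (190.3010711669922, 71.42217254638672), 89.21910858154297) [[558.0, -48.0], [630.0, -49.0], [632.0, 141.0], [561.0, 142.0]]
150 bar 1135 ((325.23687744140625, 19.094879150390625), (74.1236801147461, 439.4696350097656), 5.600574016571045) [[267.0, 234.0], [310.0, -203.0], [384.0, -196.0], [341.0, 241.0]]
165 box 1238 ((593.78271484375, 46.318450927734375), (189.80908203125, 68.13241577148438), 89.17157745361328) [[558.0, -48.0], [626.0, -49.0], [629.0, 141.0], [561.0, 142.0]]
165 bar 980 ((324.1195068359375, 18.679275512695312), (70.53646850585938, 433.7705993652344), 5.684909343719482) [[268.0, 231.0], [311.0, -201.0], [381.0, -194.0], [338.0, 238.0]]
180 box 1140 ((595.2693481445312, 46.801048278808594), (185.06576538085938, 63.93097686767578), 87.55220794677734) [[559.0, -44.0], [623.0, -47.0], [631.0, 138.0], [567.0, 141.0]]
180 bar 851 ((325.23394775390625, 17.924880981445312), (68.12635040283203, 430.49468994140625), 5.841575622558594) [[269.0, 229.0], [313.0, -200.0], [381.0, -193.0], [337.0, 236.0]]
```

View pics/t1.png

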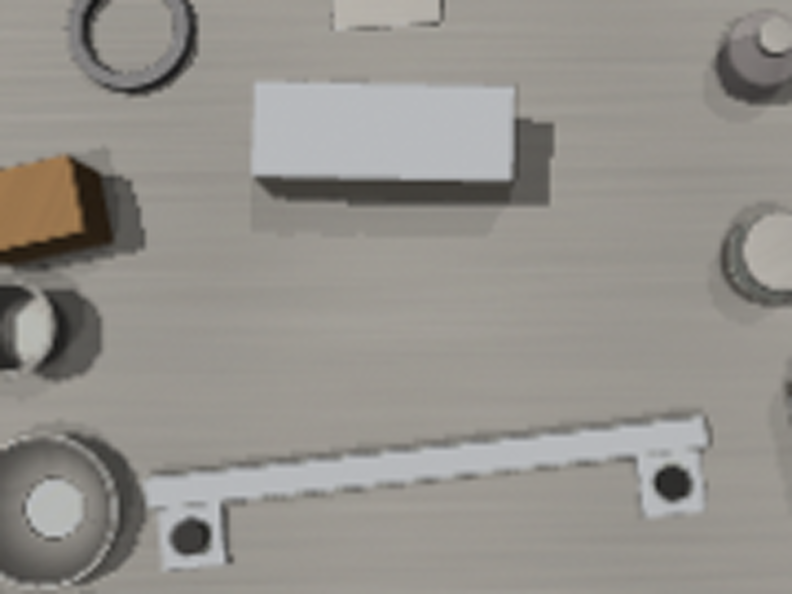

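The crop shows the box top spanning (255,83) to (515,182), which puts its centre at (0.595, 0.046) with yaw about -0.9°. The bar's front edge runs (150,474) to (703,415), so its face is at about (0.362, 0.022) with yaw about 5.6°. I'll tip the box with open fingers aligned to its width, then push it with the tool at the bar's yaw.

```bash
python3 -m crank '[[0,0,0,0,0,-0.11,93],[0,0,0,0,0,-0.11,93],[-35,-30,0,0,0,0,93],[-35,-30,0,0,0,0,93],[-35,-30,0,0,0,0,93],[-35,-30,0,0,0,0,93],[-35,-30,0,0,0,0,93],[-35,-30,0,0,0,0,93]]'; python3 -m crank '[[-35,-30,0,0,0,0,93],[-35,-30,0,0,0,0,93],[-35,-30,0,0,0,0,93],[-35,-30,0,0,0,0,93],[-35,-30,0,0,0,0,93],[-35,-30,0,0,0,0,93],[-35,-30,0,0,0,0,93],[0,0,0,0,0,0,93]]'
```

```text
clock: 1.15
eef_pos: [0.3365, 0.3503, 0.4047]
eef_rot: [-0.025, -3.141, 0.0]
contact_force: [0.2, 1.3, 0.5]
opening: 0.0932
gripper_force: 0.0
clock: 2.15
eef_pos: [0.5787, 0.1357, 0.4041]
eef_rot: [-0.029, -3.141, 0.001]
contact_force: [-0.6, -0.3, -0.7]
opening: 0.093
gripper_force: 0.0
```

```bash
python3 -m crank '[[-38,-29,0,0,0,0,93],[-38,-30,0,0,0,0,93],[-38,-30,0,0,0,0,93],[0,0,0,0,0,0,93],[0,0,34,0,0,0,93],[0,0,34,0,0,0,93],[0,0,34,0,0,0,93],[0,0,0,0,0,0,93]]'
```

```text
clock: 3.15
eef_pos: [0.6885, 0.0481, 0.3005]
eef_rot: [-0.023, -3.136, -0.0]
contact_force: [-0.4, -0.5, 1.2]
opening: 0.093
gripper_force: 0.0
```

```bash
python3 -m crank '[[18,0,0,0,0,0,93],[18,0,0,0,0,0,93],[10,0,0,0,0,0,93],[8,0,0,0,0,0,93],[8,0,0,0,0,0,93],[0,0,0,0,0,0,93]]'; python3 -m crank '[[8,0,0,0,0,0,93],[8,0,0,0,0,0,93]]';python3 -m crank '[[7,0,0,0,0,0,93],[0,0,0,0,0,0,93]]'
python3 - <<'E'
from h import *
grab('scene','s1.png')
E
```

```text
clock: 3.9
eef_pos: [0.6276, 0.0479, 0.303]
eef_rot: [0.025, 3.141, 0.0]
contact_force: [0.4, 0.1, -0.6]
opening: 0.0928
gripper_force: 0.4
clock: 4.15
eef_pos: [0.6114, 0.048, 0.3026]
eef_rot: [-0.025, -3.141, 0.0]
contact_force: [1.1, -0.9, 1.1]
opening: 0.0929
gripper_force: 0.5
clock: 4.4
eef_pos: [0.6043, 0.0482, 0.3026]
eef_rot: [-0.025, -3.141, 0.0]
contact_force: [0.8, 0.6, -0.2]
opening: 0.0929
gripper_force: 0.1
```

View pics/s1.png

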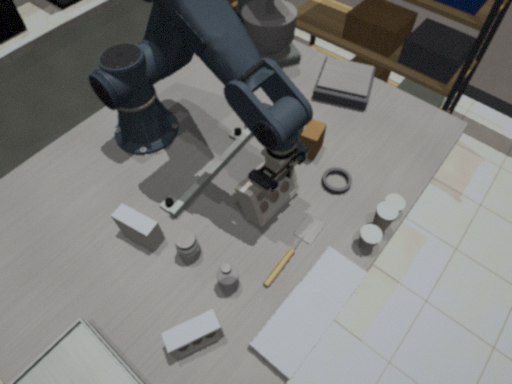

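The scene view shows the box tilting, with its window face leaning back at about (268,197). I'll keep pushing in small steps.

```bash
for i in 1; do :; done; python3 -m crank '[[7,0,0,0,0,0,93],[7,0,0,0,0,0,93],[6,0,0,0,0,0,93],[6,0,0,0,0,0,93],[6,0,0,0,0,0,93],[0,0,0,0,0,0,93]]';  python3 - <<'E'
from h import *
grab('scene','s2.png')
E
```

```text
clock: 5.2
eef_pos: [0.5725, 0.0487, 0.3028]
eef_rot: [-0.025, -3.141, 0.0]
contact_force: [0.2, -0.6, 0.4]
opening: 0.0929
gripper_force: 0.0
```

View pics/s2.png

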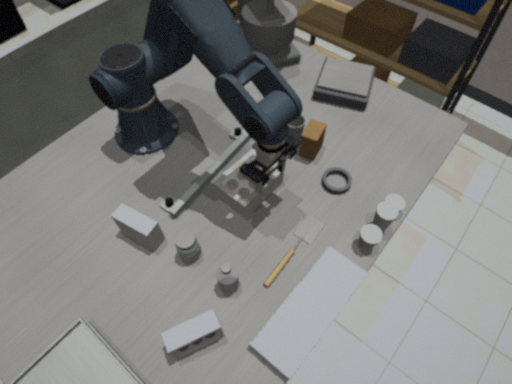

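The box is on its back with the window up, around (250,185). Next I'll back off, turn to the bar's yaw and lower the fingertips behind the box.

```bash
python3 -m crank '[[-20,3,0,0,0,0,93],[-30,4,0,0,0,0,93],[-20,0,0,0,0,-0.055,93],[0,0,0,0,0,-0.06,93],[0,0,30,0,0,0,93],[0,0,30,0,0,0,93],[0,0,30,0,0,0,93],[0,0,0,0,0,0,93]]';  python3 - <<'E'
from h import *
f=grab('scene');cv2.imwrite('pics/s3.png',cv2.resize(f['frame'][100:260,150:350,::-1],None,fx=3.5,fy=3.5))
f=grab('top','t3.png')
E
```

```text
clock: 6.25
eef_pos: [0.6424, 0.0546, 0.2108]
eef_rot: [0.155, -3.134, -0.0]
contact_force: [0.4, -0.6, 0.6]
opening: 0.0928
gripper_force: 0.0
```

View pics/s3.png

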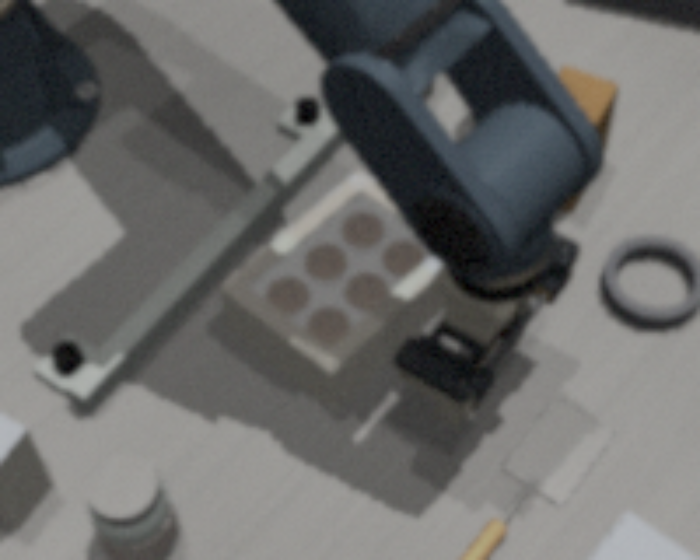

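The box lies with its window up and its rear edge is clear of the fingers. In this crop its near corner is at (330,372). I'll push along the bar's normal.

```bash
python3 -m crank '[[20,0,0,0,0,0,93],[20,0,0,0,0,0,93],[10,0,0,0,0,0,93],[8,0,0,0,0,0,93],[8,0,0,0,0,0,93],[8,0,0,0,0,0,93]]'; python3 -m crank '[[8,0,0,0,0,0,93],[8,0,0,0,0,0,93],[8,0,0,0,0,0,93],[8,0,0,0,0,0,93]]';  python3 -m crank '[[5,0,0,0,0,0,93],[5,0,0,0,0,0,93]]'; python3 -m crank '[[3,0,0,0,0,0,93],[0,0,0,0,0,0,93]]'
python3 - <<'E'
from h import *
f=grab('scene');cv2.imwrite('pics/s4.png',cv2.resize(f['frame'][100:260,150:350,::-1],None,fx=3.5,fy=3.5))
E
```

```text
clock: 7.1
eef_pos: [0.5692, 0.0472, 0.2129]
eef_rot: [-0.155, 3.137, 0.0]
contact_force: [1.1, 1.1, -0.2]
opening: 0.0931
gripper_force: 0.8
clock: 7.6
eef_pos: [0.537, 0.0441, 0.2128]
eef_rot: [-0.156, 3.137, 0.0]
contact_force: [1.2, 0.4, -0.3]
opening: 0.0929
gripper_force: 0.6
clock: 7.85
eef_pos: [0.5273, 0.043, 0.2128]
eef_rot: [-0.156, 3.137, -0.0]
contact_force: [2.9, -0.6, 0.9]
opening: 0.0931
gripper_force: 1.3
clock: 8.1
eef_pos: [0.5243, 0.0428, 0.2126]
eef_rot: [0.156, -3.137, 0.0]
contact_force: [0.6, -0.7, 0.5]
opening: 0.0928
gripper_force: 0.3
```

View pics/s4.png

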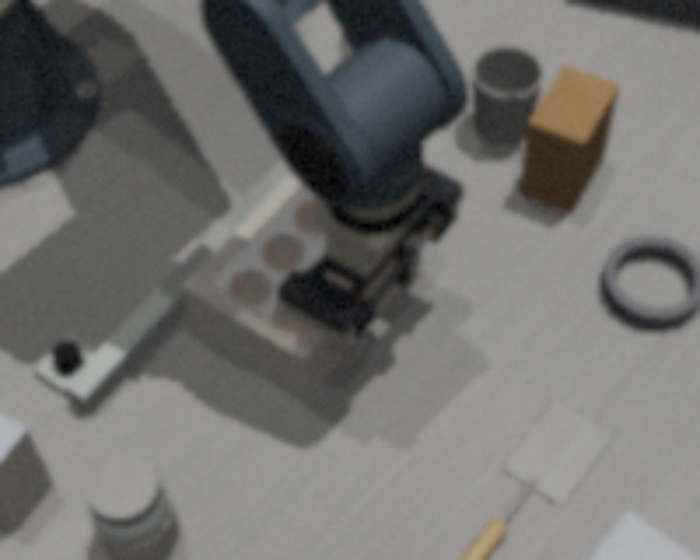

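The box is close to the bar, with its front corner at about (188,290) in the crop. I'll creep forward and watch the force.

```bash
python3 -m crank '[[3,0,0,0,0,0,93],[3,0,0,0,0,0,93],[2,0,0,0,0,0,93]]'; python3 -m crank '[[2,0,0,0,0,0,93]]';python3 -m crank '[[2,0,0,0,0,0,93]]';python3 -m crank '[[1,0,0,0,0,0,93]]'
```

```text
clock: 8.52
eef_pos: [0.5163, 0.042, 0.2126]
eef_rot: [0.156, -3.137, -0.0]
contact_force: [1.8, 0.2, -0.6]
opening: 0.093
gripper_force: 0.7
clock: 8.65
eef_pos: [0.5144, 0.0418, 0.2127]
eef_rot: [0.156, -3.138, 0.0]
contact_force: [1.4, -0.6, -1.2]
opening: 0.0935
gripper_force: 0.7
clock: 8.78
eef_pos: [0.5124, 0.0416, 0.2127]
eef_rot: [0.156, -3.138, 0.0]
contact_force: [1.9, -0.0, -0.5]
opening: 0.0929
gripper_force: 0.7
clock: 8.9
eef_pos: [0.5115, 0.0415, 0.2127]
eef_rot: [0.156, -3.138, -0.0]
contact_force: [1.7, 0.0, -1.1]
opening: 0.0929
gripper_force: 0.7
```

```bash
python3 -m crank '[[1,0,0,0,0,0,93],[1,0,0,0,0,0,93]]';python3 -m crank '[[1,0,0,0,0,0,93]]';python3 -m crank '[[1,0,0,0,0,0,93]]'
```

```text
clock: 9.15
eef_pos: [0.5096, 0.0413, 0.2128]
eef_rot: [-0.156, 3.138, -0.0]
contact_force: [1.4, 0.2, -0.3]
opening: 0.0931
gripper_force: 0.7
clock: 9.28
eef_pos: [0.509, 0.0412, 0.213]
eef_rot: [-0.156, 3.136, 0.0]
contact_force: [6.3, 1.2, -0.8]
opening: 0.0933
gripper_force: 3.1
clock: 9.4
eef_pos: [0.5085, 0.0412, 0.2133]
eef_rot: [-0.155, 3.134, 0.0]
contact_force: [9.2, 2.7, -0.8]
opening: 0.093
gripper_force: 4.7
```

Contact with the bar. I'll press a bit more to seat the box, then back off, lift and swing clear for a check.

```bash
python3 -m crank '[[1,0,0,0,0,0,93],[1,0,0,0,0,0,93]]'; python3 -m crank '[[1,0,0,0,0,0,93],[0,0,0,0,0,0,93]]'; python3 -c "
from h import *
print(arm.get_state()['wrist_torque'])"; python3 -m crank '[[-3,0,0,0,0,0,93],[-10,0,0,0,0,0,93],[-25,0,0,0,0,0,93],[-25,0,0,0,0,0,93],[0,0,-50,0,0,0,93],[0,0,-50,0,0,0,93],[0,0,-50,0,0,0,93],[0,0,-40,0,0,0,93]]'; python3 -m crank '[[0,-50,0,0,0,0,93],[0,-50,0,0,0,0,93],[0,-50,0,0,0,0,93],[0,-50,0,0,0,0,93],[0,-50,0,0,0,0,93],[0,-50,0,0,0,0,93],[0,-50,0,0,0,0,93],[0,0,0,0,0,0,93]]'
python3 - <<'E'
from h import *
f=grab('scene');cv2.imwrite('pics/s5.png',cv2.resize(f['frame'][110:240,150:330,::-1],None,fx=4.4,fy=4.4,interpolation=cv2.INTER_CUBIC))
f=grab('top');cv2.imwrite('pics/t5.png',cv2.resize(f['frame'][170:285,150:330,::-1],None,fx=4.4,fy=4.4,interpolation=cv2.INTER_CUBIC))
E
```

```text
clock: 9.65
eef_pos: [0.5077, 0.0411, 0.214]
eef_rot: [-0.155, 3.129, 0.0]
contact_force: [15.7, 4.3, 0.5]
opening: 0.0935
gripper_force: 7.8
clock: 9.9
eef_pos: [0.5073, 0.0411, 0.2144]
eef_rot: [-0.155, 3.127, 0.0]
contact_force: [16.3, 5.3, -0.4]
opening: 0.0933
gripper_force: 8.4
[ 1.15107612 -2.60482069  0.07095221]
clock: 10.9
eef_pos: [0.5673, 0.0471, 0.4047]
eef_rot: [-0.156, 3.138, -0.0]
contact_force: [-0.2, 0.7, -0.6]
opening: 0.093
gripper_force: 0.0
clock: 11.9
eef_pos: [0.6016, -0.3042, 0.4018]
eef_rot: [0.151, -3.136, -0.001]
contact_force: [0.4, -0.4, 0.5]
opening: 0.0931
gripper_force: 0.0
```

View pics/t5.png

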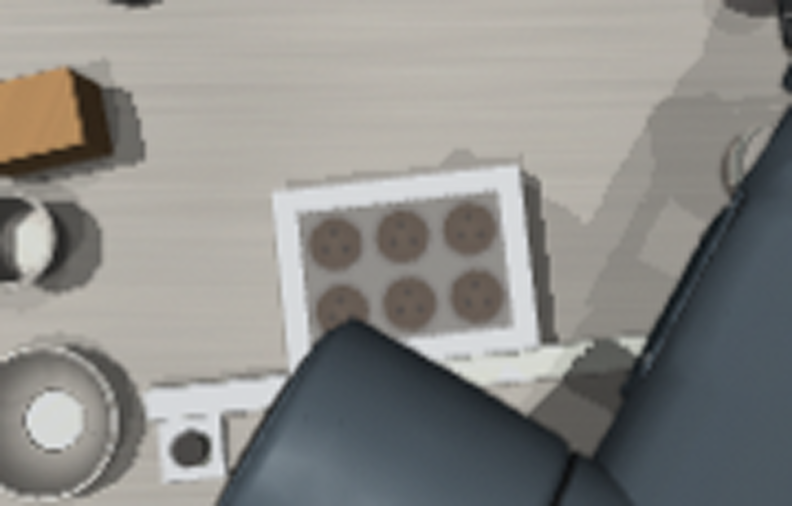

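View pics/s5.png

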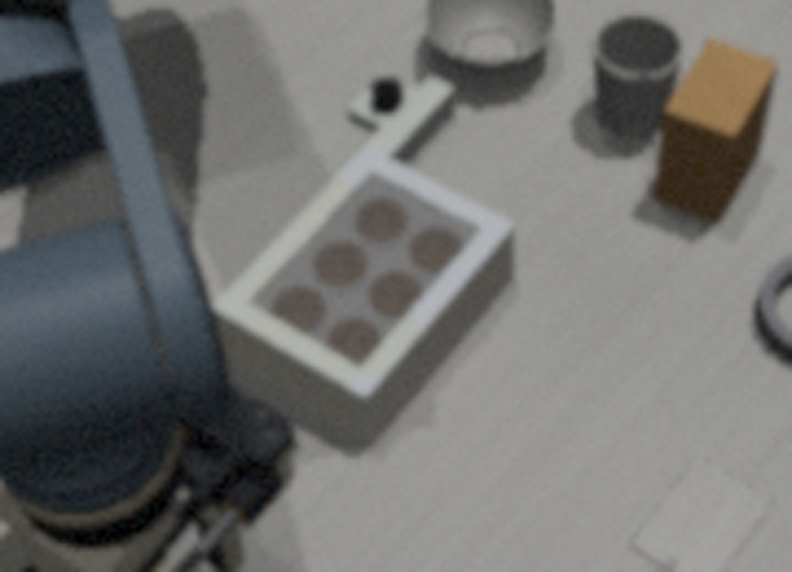

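Both views show the box against the bar with its window up. In the top crop the rear edge runs (275,188) to (520,160). I'll compare edge angles numerically.

```bash
cat > e.py <<'E'
from h import *
f=grab('top');g1=cv2.GaussianBlur(f['frame'],(0,0),.7).min(2).astype(float)
g0=cv2.GaussianBlur(cv2.imread('pics/t0.png'),(0,0),.7).min(2).astype(float)
def fit(g,cols,r0,z,h=4,sgn=1):
    p=[]
    for c in cols:
        r=r0(c);rs=np.arange(int(r)-h,int(r)+h+1);d=sgn*np.diff(g[rs,c]);d[d<0]=0
        p.append((c,(d*(rs[:-1]+.5)).sum()/d.sum()))
    P=ray(f,p,z)[:,:2]*1e3
    for _ in range(4):
        k=np.polyfit(P[:,1],P[:,0],1);e=P[:,0]-np.polyval(k,P[:,1]);P=P[abs(e)<max(1.5,2*e.std())]
    return k,e.std(),P[:,1].min(),P[:,1].max()
C=lambda a,b,o:(lambda c:170+o+(a[1]+(4.4*(c-150)-a[0])*(b[1]-a[1])/(b[0]-a[0]))/4.4)
rear=fit(g1,range(215,266),C((275,190),(520,162),0),.07)
bar=fit(g0,range(188,307),C((150,474-88),(703,415-88),0),.035)
for n,(k,s,a,b) in(('rear',rear),('bar',bar)):print(n,'deg',-np.degrees(np.arctan(k[0])),'x at y=.035',np.polyval(k,35),'rms',s,a,b)
print('perp dist',(np.polyval(rear[0],35)-np.polyval(bar[0],35))*np.cos(np.arctan(bar[0][0])))
E
python3 e.py
```

```text
rear deg 5.775760135621671 x at y=.035 500.79591293573304 rms 0.2796769111327345 -45.193237367816415 123.10575433098944
bar deg 5.687935849070532 x at y=.035 358.57925531748907 rms 0.6584400312374662 -184.25172522543974 220.03162857794845
perp dist 141.51644829909014
```

```bash
python3 -c "
from cell import arm
print(arm.sign_off())"
```

```text
the job is handed in; nothing more can be done
None
```

The cookie box lies on its back with the window up, its former top edge against the stop bar over its whole width (angles agree to about 0.1°). I handed the job in at about 12 s with the robot clear; no verdict came back.

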